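# Plug the blow nozzle into the push-in air coupling

## Robot

A 6-joint arm with a two-finger parallel gripper is mounted at the origin on a cart in front of the work surface, level with it; the furniture and walls round the work are solid. World frame = base frame: x ahead of the robot, y to its left, z up, the work surface at z = 0. Lengths are in m, angles in degrees, forces in N, time in s.
With the tool pointing down it reaches from about 0.4 to 0.825 m from the base axis. Payload 7 kg.
Tool frame: the origin (TCP) lies midway between the tips of the shut fingers; the grasp point (between the pads) lies r.grip_depth behind it (r.grip_depth is the distance from the TCP to the grasp point, in m); z points along the fingers, y is the direction in which the jaws open and shut (so a half turn about z gives the same grasp; the last joint's range is limited). The gripper opens to 88 mm and grips with 3 to 60 N. Pads are 19 mm wide; open, the fingers measure 130 mm over their backs; the gripper's body (78 mm by 193 mm) begins 47 mm behind the grasp point.
Start: joints at [-50.472, 20.546, 0.682, 0, -70.136, -16.507], TCP at [0.264, -0.621, 0.227] pointing down, gripper open.
Joint ranges: [-176.03, 176.03], [-82.01, 121.73], [-58.28, 71.71], [-173.87, 95.51], [-174.79, -0.11], [-173.66, 173.66]. Speed limits (degrees/s): [136.94, 136.94, 172.46, 180, 180, 180].

## Interface

Orientations are given as [roll, pitch, yaw] about the fixed x, y, z axes, in that order (R = Rz(yaw) Ry(pitch) Rx(roll)).
In Python, from plant import r, imaging, close_job gives the robot as it stands.
- The arm moves only by the tool step_arm, never from a script. Its argument "commands" is a list of rows, each a list of 2 entries, a list of its own where there are three numbers: the shift along the tool's x, y, z in mm, then the turn about the tool's z in degrees. In form: [[[x, y, z], twist], ...]. A call has 1 to 20 rows; each row shifts and turns the commanded pose from where the row before left it, along the tool's axes as they then stand; what a row does not reach is not made up. A row lasts 1/8 s, in which the tool goes at most 62.5 mm and 10.7 degrees, less where a joint would pass 70% of its speed; a pose out of reach is approached as far as the arm can. A call with a gripper value outside its range is refused whole. "gripper" is the closure, from 0 (fully open) to 1 (shut), set as the call begins (left out, the last holds). The fingers move at their own pace and stop on an object; "grip_force" is the grip in N (left out, the last holds). Time passes only in rows, so rows that do not move let the fingers close. It gives the time, the measured TCP pose, the force and the opening at its end, in the units of the state.
- r.get_state(): the state, without advancing time (a new reading comes with each control period).
- imaging.capture(name): name is "scene" or "top" or "wrist"; returns a dict with "img" (480x640x3 uint8, red, green, blue), "z_map" (480x640 float32, m along the optical axis (not along the pixel's ray), 0 where there is no reading), "vfov" (degrees; the focal length in pixels is half the picture's height over the tangent of half this angle, whatever the lens; pixels are square), "cx", "cy" (the principal point, pixels), "D" ([k1, k2, p1, p2, k3] as OpenCV has them; the pictures are not rectified), "extrinsics" (4x4, takes a point from camera to world coordinates); the wrist camera has in their place "T_tool_cam" (4x4, takes a point from camera to tool coordinates, whose origin is the TCP and whose axes are the flange's). Camera axes: x right, y down, z forward; pixel columns grow to the right and rows downward; lengths in m; the calibration is good to about 2 mm. A picture is of the moment at which its call begins: read the wrist's pose just before it.
- close_job(): hands the job in, once; it reports no verdict.
The state is a dict: "time_s": time; "joints": joint angles; "qd": joint speeds; "joint_torque": joint torques, N m; "tcp_pos": TCP position; "eef_rot": TCP orientation; "contact_force": force on the tool from outside, world axes, zero at the start; "moment": the same for the moment, N m; "gripper_width": finger opening in m.
Only numpy, scipy, OpenCV 4.12 (cv2) and the standard library are available. Lean on these libraries where they do the work, as an engineer would, in place of code of your own. Each camera call takes 0.05 s, during which the arm holds its last target.

## Task

Take the blue blow nozzle out of the wooden rack and push its steel stem into the push-in air coupling, past the grip and firmly home, never pushing or pulling with more than 20 N. Then tug it upward with about 9 N for half a second, to prove that the grip holds it, and let go, leaving it locked in the coupling. Leave the orange nozzle, the oil bottle and the tin where they are.

Things in the scene. Friction and masses are not known exactly. Their poses are not given: they have to be found in the camera images.
- nozzle_center (a point): the blue blow nozzle, a round upright part 132 long, 0.12 kg. Point on its axis, 66 above its foot; z is its axis, towards the tip. From the foot up: steel stem 14 diameter to 68, blue grip 22 diameter from 68 to 110, brass tip to 132. Grasp the blue grip at its middle, 23 above this point.
- nozzle: the same blue nozzle, origin at the centre of the stem's foot. The first 5 of the stem taper to 9 diameter; from 10 to 22 above the foot it has a waist 8 in diameter, which the grip in the coupling snaps into.
- spare_center (a point): the same kind of nozzle with an orange grip, a bystander; the same point on it
- rack_top (a point): wooden block 56 (x) by 140 (y) by 45 high, fixed, with two blind holes 16.5 diameter and 40 deep, 80 apart along its y; the nozzles stand in them, which in which varies. The point is the centre of its top face.
- outlet: the air outlet, fixed to the bench: an aluminium block 84 by 100 by 24 high with an upright steel coupling 42 in diameter on it, black at the top, 92 high in all, with a blue mouth ring. Origin at the centre of the underside.
- outlet_mouth (a point): centre of the coupling's mouth, on the top rim; z is up along the bore. Bore 16 diameter, with a funnel 22 wide and 4.5 deep at the rim. The grip inside cannot be seen and its depth differs from outlet to outlet: the stem locks with its foot anywhere from 35 to 59 below the rim, so it must be found by feel. The blue part always stays above the rim.
- valve (a joint): sprung valve under the stem's foot inside the coupling: 0 shut, about 0.003 (m) when the stem is locked and left alone, 0.0045 at a hard stop. Going in, grip and valve resist with about 4 to 9 N in two humps; after the second the stem snaps in, goes on softly for 1 to 2 mm, then meets the hard stop: 12 to 18 N is firmly home.
- collet (a joint): the grip inside the coupling, which a locked stem lifts when it is pulled up: 0 at rest, 0.0035 (m) at the end of its travel; a pull of about 4 N begins to lift it, 9 N lift it about 2 mm, 12 N bring it to the end
- oil: white plastic oil bottle with a red cap, 35 diameter, 73 high, a bystander; origin at the centre of its underside
- tin: grey lidded tin, 52 diameter, 34 high, a bystander; origin at the centre of its underside
Not all that is in view belongs to the job. Several things have the shape of the outlet; the one meant has the colours described above.

How it is judged:
By the outcome, as a careful person would: the job done as asked, in the order asked, and still so for the second after the job is handed in, with the robot touching nothing.
It also fails if it takes over 56 s, if anything falls off the work surface, if the arm or the gripper's body presses on something with over 40 N, if the wrist force passes 120 N, or if a joint passes its speed limit or range.

## Working session

There is one attempt and no reset: what is moved stays moved. The work goes in short steps, Python scripts to look and compute and a tool call to move; the robot and the scene stay as the last step left them, time stands still between calls to the robot, and variables do not carry over. Pictures are saved under pics/ and viewed, and the job is handed in when it is done.

Besides the shell and the picture viewer there is one more tool, called as a command line: name --argument value ..., lists and objects as JSON in quotes. step_arm: Moves the arm, as the interface text tells. Its arguments: {"type":"object","properties":{"commands":{"type":"array","items":{"type":"array"}},"gripper":{"type":"number"},"grip_force":{"type":"number"}},"required":["commands"]}

```bash
mkdir -p pics; ls; cat > h.py <<'E'
import numpy as np, cv2
from plant import r, imaging, close_job
def save(c,n): cv2.imwrite('pics/'+n, cv2.cvtColor(c['img'],cv2.COLOR_RGB2BGR))
def K(c):
    f=240/np.tan(np.radians(c['vfov'])/2); return np.array([[f,0,c['cx']],[0,f,c['cy']],[0,0,1.]])
def rays(c,uv):
    p=cv2.undistortPoints(np.array(uv,float).reshape(-1,1,2),K(c),np.array(c['D'],float)).reshape(-1,2)
    return np.c_[p,np.ones(len(p))]
def plane(c,uv,z,T=None):
    T=np.array(c['extrinsics']) if T is None else T
    d=rays(c,uv)@T[:3,:3].T; o=T[:3,3]
    return o+d*((z-o[2])/d[:,2])[:,None]
def depthpt(c,uv,T=None):
    T=np.array(c['extrinsics']) if T is None else T
    uv=np.array(uv).reshape(-1,2); z=c['z_map'][uv[:,1].astype(int),uv[:,0].astype(int)]
    return (rays(c,uv)*z[:,None])@T[:3,:3].T+T[:3,3]
E
python3 - <<'E'
from h import *
s=r.get_state(); print(s, r.grip_depth)
for n in ('scene','top'):
    c=imaging.capture(n); save(c,n+'0.png'); print(n,c['vfov'],c['cx'],c['cy'],c['D'],np.round(c['extrinsics'],3).tolist())
    import pickle; pickle.dump(c,open(n+'0.pkl','wb'))
E
```

```text
pics
{'time_s': 0.0, 'joints': array([-5.04703653e+01,  2.05915417e+01,  6.36314783e-01, -2.25647864e-02,
       -7.01370347e+01, -1.65066784e+01]), 'qd': array([ 0.06381084, -0.02465559,  0.02575023,  0.01260649, -0.04702393,
        0.02599857]), 'joint_torque': array([-8.76370486e-04, -5.82722104e+01,  2.93055940e+01,  6.99725971e+00,
        6.77786578e-03, -1.56229330e-04]), 'tcp_pos': array([ 0.26379327, -0.62079599,  0.22563311]), 'eef_rot': array([ 1.79905513e+02, -5.87855200e-03, -1.56984723e+02]), 'contact_force': array([1.1819129 , 0.13022797, 0.38052434]), 'moment': array([ 0.02017101,  0.03899813, -0.02626608]), 'gripper_width': 0.0876587026922034} 0.0188
scene 42.200859734698525 312.55903243891106 237.77903218177684 [-0.05250753  0.          0.          0.          0.        ] [[-0.85, -0.245, 0.466, 0.052], [-0.526, 0.365, -0.768, 0.666], [0.018, -0.898, -0.439, 0.514], [0.0, 0.0, 0.0, 1.0]]
top 52.98524991101027 320.47082052177115 237.25921121677695 [-0.11446962  0.          0.          0.          0.        ] [[-0.002, -0.981, 0.195, 0.377], [-1.0, 0.0, -0.008, -0.11], [0.008, -0.195, -0.981, 0.918], [0.0, 0.0, 0.0, 1.0]]
```

View pics/scene0.png

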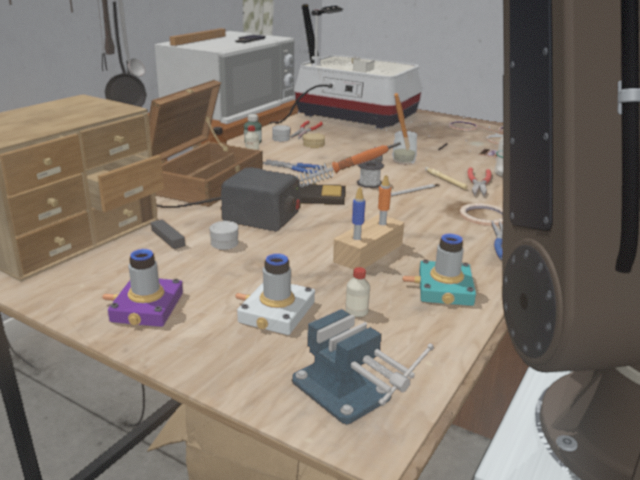

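View pics/top0.png

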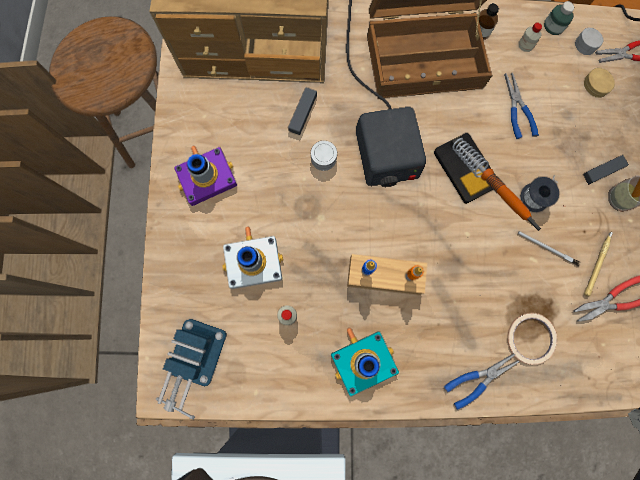

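The outlet-shaped things in the top view are a purple block (205,172), a white/silver block (252,260) and a teal block (365,362). The silver one fits "aluminium". I'll confirm that in an enlarged crop and measure.

```bash
python3 - <<'E'
from h import *
import pickle
t=pickle.load(open('top0.pkl','rb')); s=pickle.load(open('scene0.pkl','rb'))
a=cv2.resize(t['img'][210:310,200:440],None,fx=3.3,fy=3.3,interpolation=cv2.INTER_CUBIC)[:, :790]
b=cv2.resize(s['img'][170:340,230:430],None,fx=1.5,fy=1.5)
o=np.zeros((600,800,3),np.uint8); o[:a.shape[0],:a.shape[1]]=a; o[335:335+b.shape[0],:b.shape[1]]=b
cv2.imwrite('pics/crop1.png',o[...,::-1])
for n,c in (('top',t),('scene',s)):
    hsv=cv2.cvtColor(c['img'],cv2.COLOR_RGB2HSV)
    for nm,lo,hi in (('blue',(105,130,60),(128,255,255)),('orange',(5,180,120),(18,255,255))):
        m=cv2.inRange(hsv,lo,hi)
        k,l,st,ce=cv2.connectedComponentsWithStats(m)
        for i in range(1,k):
            if st[i,4]>25: print(n,nm,st[i].tolist(),ce[i].round(1), depthpt(c,ce[i])[0].round(3), plane(c,[ce[i]],.092)[0].round(4))
E
```

```text
top blue [522, 105, 17, 31, 185] [530.4 120.2] [ 0.806 -0.558  0.011] [ 0.768 -0.518  0.092]
top blue [511, 107, 11, 32, 186] [514.9 122.6] [ 0.8   -0.523  0.012] [ 0.762  -0.4865  0.092 ]
top blue [187, 154, 18, 18, 178] [195.7 162.4] [0.685 0.113 0.078] [0.6797 0.1092 0.092 ]
top blue [238, 247, 19, 19, 206] [246.6 255.9] [0.511 0.014 0.072] [0.5077 0.0108 0.092 ]
top blue [362, 260, 15, 15, 79] [367.5 268.1] [ 0.483 -0.196  0.119] [ 0.4863 -0.1989  0.092 ]
top blue [359, 356, 20, 21, 243] [368.5 366.1] [ 0.32  -0.199  0.079] [ 0.3205 -0.1976  0.092 ]
top blue [445, 371, 34, 21, 243] [461.1 379.8] [ 0.287 -0.379  0.009] [ 0.2954 -0.3545  0.092 ]
top blue [454, 383, 32, 26, 245] [470.5 396.4] [ 0.257 -0.395  0.013] [ 0.2675 -0.3697  0.092 ]
top orange [591, 0, 49, 9, 309] [618.1   3. ] [ 1.623 -1.303 -0.603] [ 1.0537 -0.7582  0.092 ]
top orange [481, 169, 13, 9, 72] [487.2 172.9] [ 0.664 -0.427  0.082] [ 0.6608 -0.4234  0.092 ]
top orange [494, 180, 37, 38, 396] [513.2 200.2] [ 0.603 -0.459  0.115] [ 0.6094 -0.4683  0.092 ]
top orange [408, 266, 15, 14, 57] [413.2 274.1] [ 0.473 -0.273  0.116] [ 0.4755 -0.2782  0.092 ]
scene blue [443, 235, 18, 7, 41] [452.8 237.3] [ 0.32  -0.204  0.088] [ 0.3176 -0.1948  0.092 ]
scene blue [132, 250, 20, 9, 69] [142.1 254. ] [0.685 0.106 0.087] [0.6768 0.1127 0.092 ]
scene blue [271, 255, 16, 7, 37] [280.3 257. ] [0.509 0.003 0.088] [0.5045 0.0088 0.092 ]
```

View pics/crop1.png

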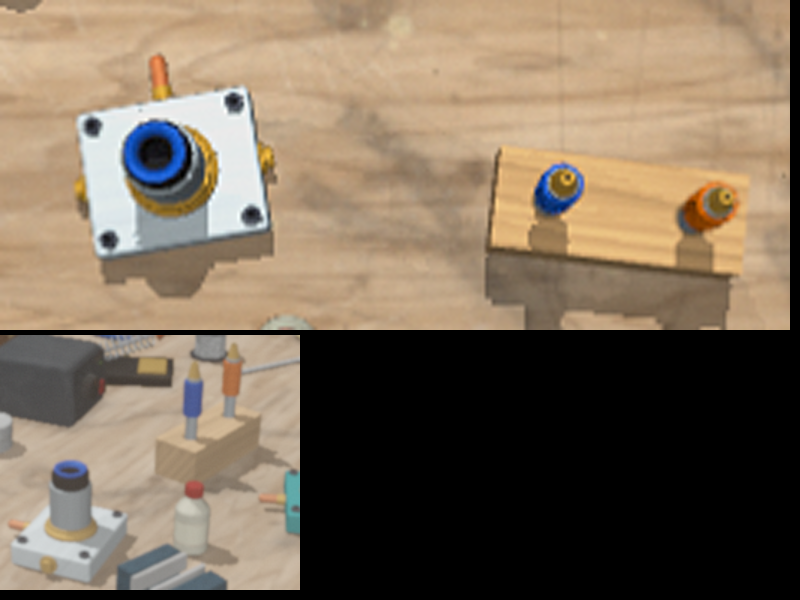

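The crop shows that the silver-white block at top (252,260), with a steel body, black top and blue mouth ring, is the outlet. The purple and teal blocks don't fit. The blue nozzle is at top (368,268) and the orange at (413,274). I'll move closer and look with the wrist camera.

```bash
cat >> h.py <<'E'
from scipy.spatial.transform import Rotation as Ro
def Ttool(s):
    T=np.eye(4); T[:3,:3]=Ro.from_euler('xyz',s['eef_rot'],degrees=True).as_matrix(); T[:3,3]=s['tcp_pos']; return T
def totool(s,d): return Ttool(s)[:3,:3].T@np.array(d)*1000
E
python3 - <<'E'
from h import *
c=imaging.capture('wrist'); print(c['vfov'],c['cx'],c['cy'],np.round(c['T_tool_cam'],3).tolist())
s=r.get_state(); print(totool(s,np.array([.47,-.2,.30])-s['tcp_pos']))
E
```

```text
60.84901586648405 325.8091563581087 244.81279715388172 [[-0.0, -0.959, -0.284, 0.077], [1.0, -0.0, 0.0, -0.001], [-0.0, -0.284, 0.959, -0.158], [0.0, 0.0, 0.0, 1.0]]
[-354.34103125  306.87283803  -73.84071437]
```

step_arm --commands '[[[-30,26,-10],0],[[-36,31,-8],0],[[-36,31,-8],0],[[-36,31,-8],0],[[-36,31,-8],0],[[-36,31,-8],0],[[-36,31,-8],0],[[-36,31,-8],0],[[-36,31,-8],0],[[-36,31,0],0],[[0,0,0],-9.5],[[0,0,0],-9.5],[[0,0,0],-9.5],[[0,0,0],-9.5],[[0,0,0],-9.5],[[0,0,0],-9.5],[[0,0,0],-9.5],[[0,0,0],0],[[0,0,0],0]]' --gripper 0

```text
time_s: 2.52
tcp_pos: [0.4704, -0.2021, 0.3005]
eef_rot: [180.0, 0.0, -90.7]
contact_force: [-1.0, -0.2, 0.7]
gripper_width: 0.0875
```

```bash
python3 - <<'E'
from h import *
s=r.get_state(); c=imaging.capture('wrist'); save(c,'w1.png'); T=Ttool(s)@c['T_tool_cam']
print(s['time_s'],s['tcp_pos'],s['eef_rot'],s['joints'],s['contact_force'])
import pickle; pickle.dump((s,c),open('w1.pkl','wb'))
hsv=cv2.cvtColor(c['img'],cv2.COLOR_RGB2HSV)
m=cv2.inRange(hsv,(105,130,60),(128,255,255))
k,l,st,ce=cv2.connectedComponentsWithStats(m)
for i in range(1,k):
    if st[i,4]>60: print(st[i].tolist(),ce[i].round(1),depthpt(c,ce[i],T)[0].round(4))
E
```

```text
2.525 [ 0.47037642 -0.20205542  0.30046501] [ 1.79988310e+02  3.37387578e-03 -9.06885590e+01] [-1.24609349e+00  2.59901966e+00 -1.25642719e+01 -3.37737014e-03
 -7.48484307e+01  5.58417974e-01] [-0.96284922 -0.20373835  0.66909425]
[487, 0, 31, 63, 766] [500.4  30.2] [ 0.2895 -0.3757  0.013 ]
[514, 0, 34, 46, 568] [533.3  20.9] [ 0.2537 -0.3868  0.0115]
[469, 199, 35, 34, 634] [486.3 215.9] [ 0.3151 -0.1939  0.0757]
[295, 201, 24, 27, 249] [308.2 209.4] [ 0.4861 -0.2098  0.1141]
[278, 394, 31, 24, 345] [292.7 403.9] [0.511  0.0196 0.0756]
```

View pics/w1.png

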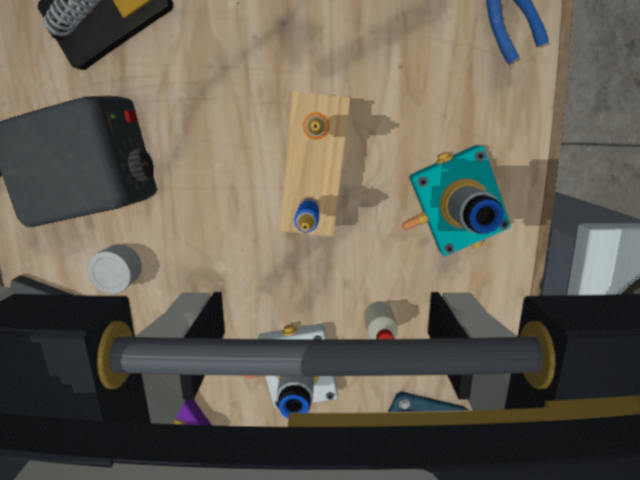

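The wrist view shows the blue nozzle's brass tip at (305,226), the orange nozzle at (316,126), and the silver outlet's mouth at (293,404). Next I'll fit the tip and ring in several views.

```bash
python3 - <<'E'
from h import *
import pickle
s,w=pickle.load(open('w1.pkl','rb')); t=pickle.load(open('top0.pkl','rb')); sc=pickle.load(open('scene0.pkl','rb'))
Tw=Ttool(s)@w['T_tool_cam']
def brass(c,box,T,nm):
    x0,y0,x1,y1=box; hsv=cv2.cvtColor(c['img'],cv2.COLOR_RGB2HSV)
    m=np.zeros(hsv.shape[:2],np.uint8); m[y0:y1,x0:x1]=cv2.inRange(hsv,(12,110,60),(32,255,255))[y0:y1,x0:x1]
    ys,xs=np.nonzero(m); print(nm,len(xs),xs.min(),xs.max(),ys.min(),ys.max(),xs.mean(),ys.mean())
    o=cv2.resize(c['img'][y0-8:y1+8,x0-8:x1+8],None,fx=8,fy=8,interpolation=cv2.INTER_NEAREST); return o
a=brass(w,(292,195,322,238),Tw,'w'); b=brass(t,(358,256,382,280),None,'t'); d=brass(sc,(345,180,372,215),None,'s')
o=np.zeros((600,800,3),np.uint8)
x=0
for q in (a,b): 
    q=q[:600,:400]; o[:q.shape[0],x:x+q.shape[1]]=q; x+=400
cv2.imwrite('pics/tips.png',o[...,::-1])
# rings
for nm,c,T,box in (('w',w,Tw,(270,388,320,424)),('t',t,None,(232,240,264,272))):
    x0,y0,x1,y1=box; hsv=cv2.cvtColor(c['img'],cv2.COLOR_RGB2HSV)[y0:y1,x0:x1]
    m=cv2.inRange(hsv,(105,120,50),(130,255,255))
    cs,_=cv2.findContours(m,cv2.RETR_EXTERNAL,cv2.CHAIN_APPROX_NONE); k=max(cs,key=cv2.contourArea)
    h=cv2.convexHull(k).reshape(-1,2)+[x0,y0]
    P=plane(c,h,.092,T); A=np.c_[2*P[:,:2],np.ones(len(P))]; q=np.linalg.lstsq(A,(P[:,:2]**2).sum(1),rcond=None)[0]
    R=np.sqrt(q[2]+q[0]**2+q[1]**2); print(nm,'ring',q[:2],R, np.abs(np.hypot(*(P[:,:2]-q[:2]).T)-R).max())
E
```

```text
w 171 299 313 215 229 305.67251461988303 221.953216374269
t 402 358 381 256 279 369.6517412935323 267.94029850746267
s 25 357 361 189 197 359.28 193.88
w ring [0.50876567 0.00954078] 0.016314864391127965 0.0005996555075013267
t ring [0.50806624 0.01082214] 0.01664086243145941 0.0007440569394577268
```

View pics/tips.png

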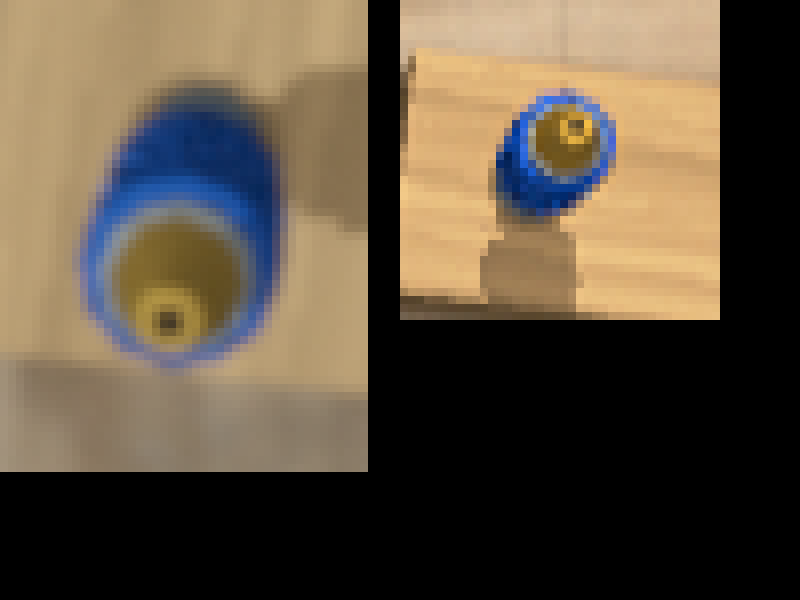

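```bash
python3 - <<'E'
from h import *
import pickle
s,w=pickle.load(open('w1.pkl','rb')); t=pickle.load(open('top0.pkl','rb'))
Tw=Ttool(s)@w['T_tool_cam']
print(plane(w,[[304.8,226.5]],.137,Tw),plane(t,[[371.5,263.5]],.137))
print(plane(w,[[306.3,220.8]],.115,Tw),plane(t,[[370.3,265.3]],.115))
E
```

```text
[[ 0.48811326 -0.20043448  0.137     ]] [[ 0.48790345 -0.20078186  0.137     ]]
[[ 0.48789286 -0.20001601  0.115     ]] [[ 0.48797787 -0.20123297  0.115     ]]
```

step_arm --commands '[[[-1.8,-17.6,20],0],[[0,0,40],0],[[0,0,45],0],[[0,0,45],0],[[0,0,30],0],[[0,0,20],0],[[0,0,15],0],[[0,0,10.3],0],[[0,0,0],0],[[0,0,0],0],[[0,0,0],0]]'

```text
time_s: 3.95
tcp_pos: [0.4886, -0.2005, 0.076]
eef_rot: [-179.9, -0.0, -90.5]
contact_force: [0.6, -0.3, 0.1]
gripper_width: 0.0877
```

```bash
python3 - <<'E'
from h import *
s=r.get_state(); c=imaging.capture('wrist'); save(c,'w2.png'); print(s['tcp_pos'],s['eef_rot'],s['contact_force'])
E
```

```text
[ 0.48857186 -0.20046883  0.0759776 ] [-1.79923156e+02 -4.39896794e-03 -9.04817272e+01] [ 0.56783568 -0.27257381  0.05823492]
```

View pics/w2.png

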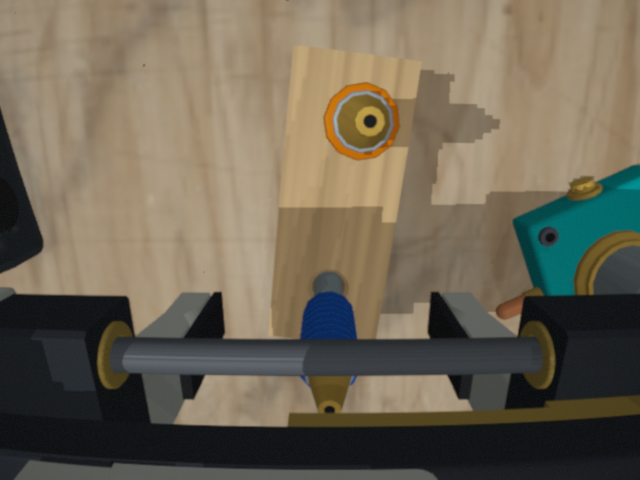

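The nozzle is centred between the jaws at column 328, so I'll close.

step_arm --commands '[[[0,0,0],0],[[0,0,0],0],[[0,0,0],0],[[0,0,0],0],[[0,0,0],0],[[0,0,0],0],[[0,0,0],0],[[0,0,0],0]]' --gripper 1 --grip_force 50

```text
time_s: 5.0
tcp_pos: [0.4881, -0.2004, 0.0753]
eef_rot: [180.0, 0.0, -90.5]
contact_force: [-0.0, -1.0, 0.2]
gripper_width: 0.0214
```

step_arm --commands '[[[0,0,-5],0],[[0,0,-8],0],[[0,0,-10],0],[[0,0,-12],0],[[0,0,-15],0],[[0,0,-20],0],[[0,0,-25],0],[[0,0,-25],0],[[0,0,-10],0],[[0,0,0],0],[[0,0,0],0]]'

```text
time_s: 6.38
tcp_pos: [0.4875, -0.2003, 0.2043]
eef_rot: [179.9, 0.0, -90.5]
contact_force: [-0.2, 0.6, -0.7]
gripper_width: 0.0214
```

```bash
python3 - <<'E'
from h import *
s=r.get_state(); c=imaging.capture('wrist'); save(c,'w3.png'); print(s['tcp_pos'],s['eef_rot'],s['contact_force'],s['gripper_width'])
E
```

```text
[ 0.48746152 -0.20027209  0.20431162] [ 1.79912846e+02  2.33742587e-02 -9.04918645e+01] [-0.15949985  0.63323466 -0.73257235] 0.021438994354377513
```

View pics/w3.png

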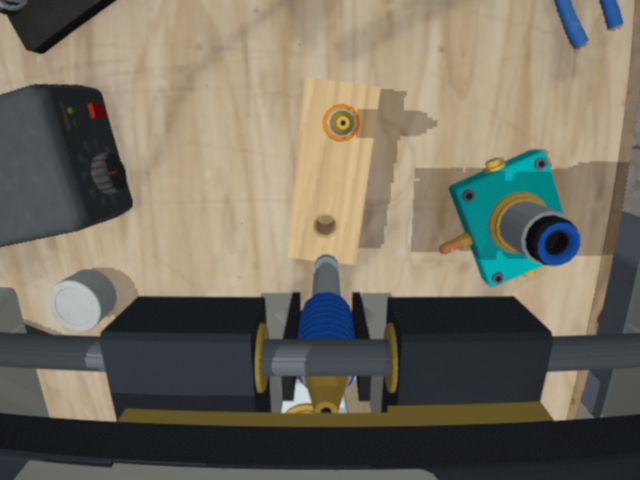

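```bash
python3 - <<'E'
from h import *
s=r.get_state(); c=imaging.capture('wrist'); 
M=np.linalg.inv(c['T_tool_cam'])
P=np.array([[.0045,0,.0702],[0,0,.0702],[0,0,-.0618],[.007,0,.065],[.0,0.007,.065],[0,-.007,.065]])
uv,_=cv2.projectPoints(P,cv2.Rodrigues(M[:3,:3])[0],M[:3,3],K(c),np.array(c['D'])); print(uv.reshape(-1,2).round(1))
a=cv2.resize(c['img'][230:430,270:380],None,fx=4,fy=4)[:600]; 
b=cv2.resize(c['img'][240:300,290:360],None,fx=5,fy=5,interpolation=cv2.INTER_NEAREST)
b2=cv2.resize(c['img'][380:430,290:360],None,fx=5,fy=5,interpolation=cv2.INTER_NEAREST)
cv2.imwrite('pics/w3c.png',np.vstack([b,b2])[...,::-1])
E
```

```text
[[327.2 254.4]
 [327.2 261.7]
 [329.2 411.9]
 [327.3 253.1]
 [339.4 264.6]
 [315.1 264.6]]
```

View pics/w3c.png

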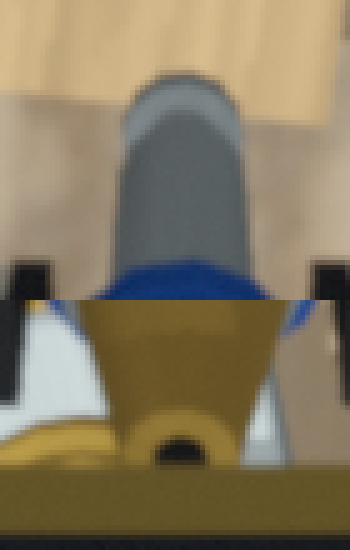

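The grip is good: the foot edge is at (326,255) against 254 expected, and the tip at (326,410). There is no notable tilt. Moving over the mouth.

step_arm --commands '[[[-10.7,-1.4,0],0],[[-20,-2,0],0],[[-30,-3,0],0],[[-30,-3,0],0],[[-30,-3,0],0],[[-30,-3,0],0],[[-30,-2,0],0],[[-20,-1,0],0],[[-10,0,0],0],[[0,0,0],0],[[0,0,0],0],[[0,0,0],0]]'

```text
time_s: 7.98
tcp_pos: [0.5082, 0.0095, 0.2053]
eef_rot: [180.0, -0.0, -90.5]
contact_force: [-0.4, 0.2, -1.0]
gripper_width: 0.0213
```

```bash
python3 - <<'E'
from h import *
s=r.get_state(); c=imaging.capture('wrist'); save(c,'w4.png'); print(s['tcp_pos'],s['eef_rot'],s['contact_force'],s['gripper_width'])
c=imaging.capture('scene');t=imaging.capture('top')
a=cv2.resize(c['img'][130:330,180:380],None,fx=2,fy=2)
b=cv2.resize(t['img'][200:300,200:300],None,fx=4,fy=4)
cv2.imwrite('pics/s4.png',np.hstack([a,b])[...,::-1])
E
```

```text
[0.50818952 0.00949275 0.2052583 ] [ 1.79997454e+02 -3.58339580e-03 -9.05282749e+01] [-0.4243344   0.22843124 -0.98986302] 0.02125954042778393
```

View pics/w4.png

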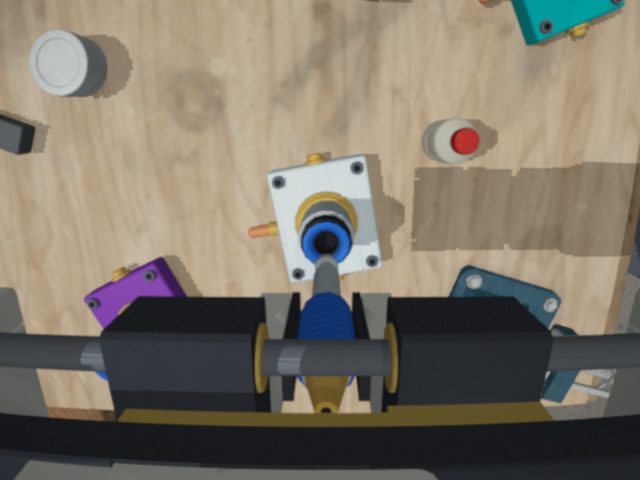

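View pics/s4.png

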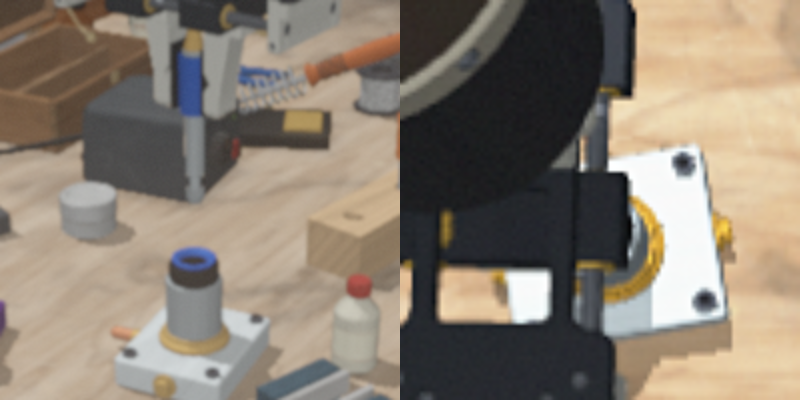

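```bash
python3 - <<'E'
from h import *
s=r.get_state(); c=imaging.capture('wrist'); T=Ttool(s)@c['T_tool_cam']
x0,y0,x1,y1=290,205,365,258; hsv=cv2.cvtColor(c['img'],cv2.COLOR_RGB2HSV)[y0:y1,x0:x1]
m=cv2.inRange(hsv,(105,120,50),(130,255,255)); 
cs,_=cv2.findContours(m,cv2.RETR_EXTERNAL,cv2.CHAIN_APPROX_NONE); k=max(cs,key=cv2.contourArea)
h=cv2.convexHull(k).reshape(-1,2)+[x0,y0]; h=h[h[:,1]<252]
P=plane(c,h,.092,T); A=np.c_[2*P[:,:2],np.ones(len(P))]; q=np.linalg.lstsq(A,(P[:,:2]**2).sum(1),rcond=None)[0]
print(q[:2],np.sqrt(q[2]+q[0]**2+q[1]**2),s['tcp_pos'],s['contact_force'])
E
```

```text
[0.50877545 0.01125929] 0.01665602016080688 [0.5082148  0.00967301 0.20525822] [ 0.16869689 -0.83254619 -1.30615525]
```

step_arm --commands '[[[-1.2,-0.2,10],0],[[0,0,15],0],[[0,0,12],0],[[0,0,6],0],[[0,0,3],0],[[0,0,2],0],[[0,0,2],0],[[0,0,0],0],[[0,0,0],0]]'

```text
time_s: 9.3
tcp_pos: [0.5086, 0.0113, 0.1554]
eef_rot: [-180.0, 0.0, -90.5]
contact_force: [-0.5, 0.8, -2.0]
gripper_width: 0.0209
```

step_arm --commands '[[[0,0,2],0],[[0,0,2],0],[[0,0,2],0],[[0,0,2],0],[[0,0,2],0],[[0,0,0],0],[[0,0,0],0]]'

```text
time_s: 10.18
tcp_pos: [0.5085, 0.0113, 0.1453]
eef_rot: [-180.0, -0.0, -90.5]
contact_force: [0.0, 0.5, -1.2]
gripper_width: 0.0214
```

step_arm --commands '[[[0,0,1.5],0],[[0,0,1.5],0],[[0,0,1],0],[[0,0,0],0]]'

```text
time_s: 10.68
tcp_pos: [0.5084, 0.0113, 0.1411]
eef_rot: [180.0, -0.0, -90.5]
contact_force: [-0.3, 0.6, -0.9]
gripper_width: 0.0211
```

step_arm --commands '[[[0,0,1],0],[[0,0,1],0],[[0,0,0],0]]'

```text
time_s: 11.05
tcp_pos: [0.5084, 0.0113, 0.1392]
eef_rot: [180.0, -0.0, -90.5]
contact_force: [0.0, -0.5, -0.8]
gripper_width: 0.0214
```

step_arm --commands '[[[0,0,1],0],[[0,0,1],0],[[0,0,0],0]]'

```text
time_s: 11.42
tcp_pos: [0.5084, 0.0113, 0.1372]
eef_rot: [180.0, -0.0, -90.5]
contact_force: [0.4, -0.5, -1.1]
gripper_width: 0.0213
```

step_arm --commands '[[[0,0,1],0],[[0,0,1],0],[[0,0,0],0]]'

```text
time_s: 11.8
tcp_pos: [0.5084, 0.0113, 0.1351]
eef_rot: [180.0, -0.0, -90.5]
contact_force: [0.0, -0.5, -1.7]
gripper_width: 0.0209
```

step_arm --commands '[[[0,0,1],0],[[0,0,0.5],0],[[0,0,0],0]]'

```text
time_s: 12.18
tcp_pos: [0.5085, 0.0113, 0.1337]
eef_rot: [180.0, 0.0, -90.5]
contact_force: [0.9, 0.3, -1.3]
gripper_width: 0.0213
```

step_arm --commands '[[[0,0,1],0],[[0,0,0.5],0],[[0,0,0],0]]'

```text
time_s: 12.55
tcp_pos: [0.5085, 0.0113, 0.1323]
eef_rot: [-180.0, 0.0, -90.5]
contact_force: [-0.8, -0.4, -0.8]
gripper_width: 0.0212
```

step_arm --commands '[[[0,0,1],0],[[0,0,0.5],0],[[0,0,0],0]]'

```text
time_s: 12.92
tcp_pos: [0.5088, 0.0113, 0.131]
eef_rot: [-180.0, 0.0, -90.5]
contact_force: [-0.1, -0.4, 2.3]
gripper_width: 0.0211
```

step_arm --commands '[[[0,0,0.5],0],[[0,0,0.5],0],[[0,0,0],0]]'

```text
time_s: 13.3
tcp_pos: [0.5087, 0.0114, 0.1298]
eef_rot: [-180.0, 0.0, -90.5]
contact_force: [-0.0, 0.4, 4.2]
gripper_width: 0.0214
```

step_arm --commands '[[[0,0,0.5],0],[[0,0,0.5],0],[[0,0,0],0]]'

```text
time_s: 13.68
tcp_pos: [0.5085, 0.0113, 0.1288]
eef_rot: [-180.0, 0.0, -90.5]
contact_force: [0.1, -0.3, 3.6]
gripper_width: 0.0211
```

step_arm --commands '[[[0,0,0.5],0],[[0,0,0.5],0],[[0,0,0],0]]'

```text
time_s: 14.05
tcp_pos: [0.5082, 0.0113, 0.1274]
eef_rot: [180.0, 0.0, -90.5]
contact_force: [0.4, 1.0, 1.0]
gripper_width: 0.0211
```

step_arm --commands '[[[0,0,0.5],0],[[0,0,0.5],0],[[0,0,0],0]]'

```text
time_s: 14.42
tcp_pos: [0.5082, 0.0112, 0.1265]
eef_rot: [180.0, -0.0, -90.5]
contact_force: [0.3, 0.4, 0.8]
gripper_width: 0.0214
```

step_arm --commands '[[[0,0,0.5],0],[[0,0,0.5],0],[[0,0,0],0]]'

```text
time_s: 14.8
tcp_pos: [0.5084, 0.0113, 0.1257]
eef_rot: [180.0, -0.0, -90.5]
contact_force: [-0.3, -0.6, 1.0]
gripper_width: 0.021
```

step_arm --commands '[[[0,0,0.5],0],[[0,0,0.5],0],[[0,0,0],0]]'

```text
time_s: 15.18
tcp_pos: [0.5085, 0.0113, 0.1247]
eef_rot: [-180.0, 0.0, -90.5]
contact_force: [0.6, -0.1, 1.1]
gripper_width: 0.0211
```

step_arm --commands '[[[0,0,0.5],0],[[0,0,0.5],0],[[0,0,0],0]]'

```text
time_s: 15.55
tcp_pos: [0.5085, 0.0113, 0.1238]
eef_rot: [-180.0, 0.0, -90.5]
contact_force: [-0.8, 0.1, 1.5]
gripper_width: 0.0213
```

step_arm --commands '[[[0,0,0.5],0],[[0,0,0.5],0],[[0,0,0],0]]'

```text
time_s: 15.92
tcp_pos: [0.5086, 0.0113, 0.1229]
eef_rot: [-180.0, 0.0, -90.5]
contact_force: [-1.0, -0.1, 4.9]
gripper_width: 0.0213
```

step_arm --commands '[[[0,0,0.5],0],[[0,0,0.5],0],[[0,0,0],0]]'

```text
time_s: 16.3
tcp_pos: [0.5086, 0.0113, 0.1218]
eef_rot: [-180.0, 0.0, -90.5]
contact_force: [0.5, -0.4, 3.9]
gripper_width: 0.0209
```

step_arm --commands '[[[0,0,0.5],0],[[0,0,0.5],0],[[0,0,0],0]]'

```text
time_s: 16.68
tcp_pos: [0.5085, 0.0113, 0.1207]
eef_rot: [-180.0, 0.0, -90.5]
contact_force: [0.0, 0.1, 4.4]
gripper_width: 0.0211
```

step_arm --commands '[[[0,0,0.5],0],[[0,0,0],0]]'

```text
time_s: 16.92
tcp_pos: [0.5085, 0.0113, 0.1203]
eef_rot: [-180.0, 0.0, -90.5]
contact_force: [0.8, 0.9, 4.3]
gripper_width: 0.0212
```

step_arm --commands '[[[0,0,0.5],0],[[0,0,0],0]]'

```text
time_s: 17.18
tcp_pos: [0.5085, 0.0113, 0.1198]
eef_rot: [-180.0, 0.0, -90.5]
contact_force: [-0.2, 0.2, 4.3]
gripper_width: 0.0212
```

step_arm --commands '[[[0,0,0.5],0],[[0,0,0],0]]'

```text
time_s: 17.42
tcp_pos: [0.5085, 0.0113, 0.1193]
eef_rot: [-180.0, 0.0, -90.5]
contact_force: [0.2, 0.9, 3.9]
gripper_width: 0.0216
```

step_arm --commands '[[[0,0,0.5],0],[[0,0,0],0]]'

```text
time_s: 17.68
tcp_pos: [0.5086, 0.0113, 0.1192]
eef_rot: [-180.0, -0.0, -90.5]
contact_force: [-1.1, 0.3, 7.5]
gripper_width: 0.0213
```

step_arm --commands '[[[0,0,0.4],0],[[0,0,0],0]]'

```text
time_s: 17.92
tcp_pos: [0.5087, 0.0113, 0.1191]
eef_rot: [-180.0, -0.0, -90.5]
contact_force: [-2.5, 1.2, 10.4]
gripper_width: 0.0213
```

step_arm --commands '[[[0,0,0.4],0],[[0,0,0],0]]'

```text
time_s: 18.18
tcp_pos: [0.5088, 0.0113, 0.119]
eef_rot: [-179.9, -0.0, -90.5]
contact_force: [-4.0, 0.4, 14.1]
gripper_width: 0.0212
```

step_arm --commands '[[[0,0,0],0],[[0,0,0],0]]'

```text
time_s: 18.42
tcp_pos: [0.5088, 0.0113, 0.119]
eef_rot: [-179.9, -0.0, -90.5]
contact_force: [-3.7, 0.1, 13.6]
gripper_width: 0.0211
```

step_arm --commands '[[[0,0,-0.7],0],[[0,0,-0.8],0],[[0,0,-0.5],0],[[0,0,0],0]]'

```text
time_s: 18.92
tcp_pos: [0.5085, 0.0114, 0.1199]
eef_rot: [-180.0, 0.0, -90.5]
contact_force: [-0.3, 0.6, 3.8]
gripper_width: 0.0215
```

step_arm --commands '[[[0,0,-0.5],0],[[0,0,-0.5],0],[[0,0,0],0]]'

```text
time_s: 19.3
tcp_pos: [0.5085, 0.0113, 0.1208]
eef_rot: [180.0, 0.0, -90.5]
contact_force: [1.0, 0.7, 1.5]
gripper_width: 0.0212
```

step_arm --commands '[[[0,0,-0.5],0],[[0,0,-0.5],0],[[0,0,0],0]]'

```text
time_s: 19.68
tcp_pos: [0.5083, 0.0113, 0.1215]
eef_rot: [180.0, 0.0, -90.5]
contact_force: [3.4, -0.1, -5.2]
gripper_width: 0.0212
```

step_arm --commands '[[[0,0,-0.5],0],[[0,0,0],0]]'

```text
time_s: 19.92
tcp_pos: [0.5082, 0.0113, 0.1222]
eef_rot: [180.0, -0.0, -90.5]
contact_force: [3.4, 0.2, -8.3]
gripper_width: 0.0211
```

step_arm --commands '[[[0,0,-0.4],0],[[0,0,0],0]]'

```text
time_s: 20.18
tcp_pos: [0.5083, 0.0113, 0.1227]
eef_rot: [180.0, -0.0, -90.5]
contact_force: [2.1, 0.8, -9.4]
gripper_width: 0.0212
```

step_arm --commands '[[[0,0,-0.2],0],[[0,0,0],0],[[0,0,0],0]]'

```text
time_s: 20.55
tcp_pos: [0.5082, 0.0113, 0.1229]
eef_rot: [180.0, -0.0, -90.5]
contact_force: [2.6, -0.8, -9.6]
gripper_width: 0.0212
```

step_arm --commands '[[[0,0,0],0],[[0,0,0],0],[[0,0,0],0]]'

```text
time_s: 20.92
tcp_pos: [0.5083, 0.0113, 0.123]
eef_rot: [180.0, -0.0, -90.5]
contact_force: [1.9, 1.2, -9.2]
gripper_width: 0.0205
```

step_arm --commands '[[[0,0,-0.2],0],[[0,0,0],0],[[0,0,0],0],[[0,0,0],0],[[0,0,0],0],[[0,0,0],0]]'

```text
time_s: 21.68
tcp_pos: [0.5083, 0.0113, 0.1232]
eef_rot: [180.0, -0.0, -90.5]
contact_force: [2.0, 0.2, -8.9]
gripper_width: 0.0212
```

step_arm --commands '[[[0,0,0.6],0],[[0,0,0.7],0],[[0,0,0.7],0],[[0,0,0.4],0],[[0,0,0],0],[[0,0,0],0]]'

```text
time_s: 22.42
tcp_pos: [0.5085, 0.0113, 0.121]
eef_rot: [-180.0, 0.0, -90.5]
contact_force: [0.2, 0.1, -5.3]
gripper_width: 0.0211
```

step_arm --commands '[[[0,0,0.4],0],[[0,0,0],0],[[0,0,0],0]]'

```text
time_s: 22.8
tcp_pos: [0.5086, 0.0113, 0.1208]
eef_rot: [-180.0, -0.0, -90.5]
contact_force: [-1.7, 0.8, 1.2]
gripper_width: 0.0212
```

The force is back near zero and the stem is held. Letting go.

step_arm --commands '[[[0,0,0],0],[[0,0,0],0],[[0,0,0],0],[[0,0,0],0],[[0,0,0],0],[[0,0,0],0]]' --gripper 0

```text
time_s: 23.55
tcp_pos: [0.5085, 0.0113, 0.1204]
eef_rot: [180.0, -0.0, -90.5]
contact_force: [-0.4, 0.6, -0.3]
gripper_width: 0.0758
```

step_arm --commands '[[[0,0,-10],0],[[0,0,-20],0],[[0,0,-30],0],[[0,0,-30],0],[[0,0,-30],0],[[0,0,-30],0],[[0,0,0],0],[[0,0,0],0]]'

```text
time_s: 24.55
tcp_pos: [0.5081, 0.0113, 0.2705]
eef_rot: [-180.0, 0.0, -90.5]
contact_force: [0.5, -0.2, -0.3]
gripper_width: 0.0877
```

```bash
python3 - <<'E'
from h import *
s=r.get_state(); c=imaging.capture('wrist'); sc=imaging.capture('scene'); print(s['tcp_pos'],s['contact_force'],s['gripper_width'])
a=cv2.resize(sc['img'][160:340,180:420],None,fx=1.65,fy=1.65); b=cv2.resize(c['img'],(400,300))
o=np.zeros((300,800,3),np.uint8); o[:297,:396]=a[:297,:396]; o[:,400:]=b
cv2.imwrite('pics/fin.png',o[...,::-1])
d=cv2.resize(sc['img'][180:300,240:320],None,fx=6,fy=5)[:600]; cv2.imwrite('pics/fin2.png',d[...,::-1])
E
```

```text
[0.50814577 0.01130558 0.27050869] [ 0.48360651 -0.21702941 -0.30361579] 0.08773220214148623
```

View pics/fin.png

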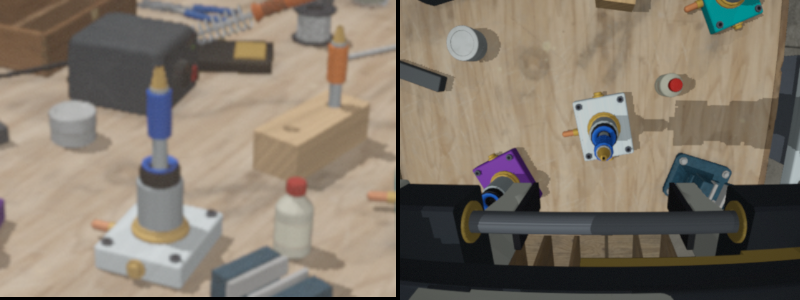

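View pics/fin2.png

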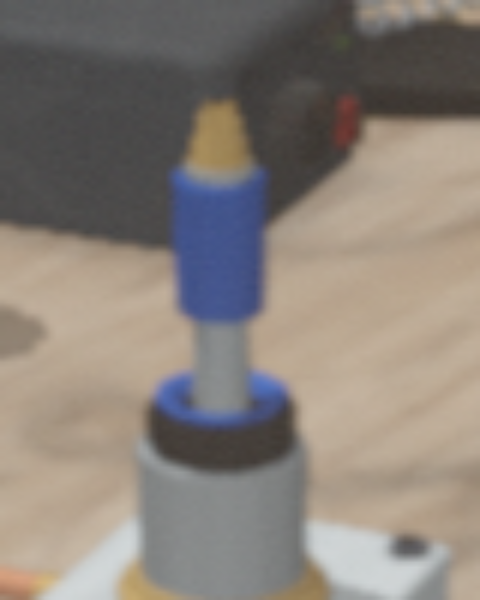

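The views show the blue nozzle standing in the silver coupling, the orange one still in the rack, and the bottle and tin unmoved. Handing in.

```bash
python3 -c "
from h import *
print(close_job())"
```

```text
the job is handed in; nothing more can be done
None
```

The blue nozzle is standing locked in the silver-white outlet, let go and with the gripper well clear. The job is handed in at about 25 s of robot time.

- **Insertion:** I lifted the nozzle from the rack and lowered its stem in small steps. I felt the first hump with the foot about 31 mm below the rim and the second from about 39 mm. The hard stop was at about 43 mm, where I pressed to about 14 N on the wrist reading (about 15 N allowing for the nozzle's weight). No reading came near 20 N. The forces were read at the end of each move, so brief peaks between readings were not seen.
- **Tug:** I pulled upward with wrist readings of 8.9 to 9.6 N for about 1.5 s. Of that, about 1.2 N is the nozzle's own weight, so the stem itself felt about 8 N. The grip held throughout.
- **Oddity:** on lowering after the tug, the reading was still about -5 N near the neutral height, probably friction in the grip or a small slip in the jaws. I lowered 0.4 mm more until it was near zero before opening.
- **Last pictures:** the blue nozzle stands upright in the coupling with its blue part above the rim. The orange nozzle, bottle and tin look unmoved; I judged that by eye and did not measure it.

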